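# Wedge the copper plate flush in the inspection nest

### The arm

A 7-joint arm with a two-finger parallel gripper is mounted at the origin on the work surface. World frame = base frame: x ahead of the robot, y to its left, z up, the work surface at z = 0. Lengths are in mm, angles in degrees, forces in N, time in s.
With the tool pointing down it reaches from about 400 to 900 mm from the base axis. Payload 5.5 kg.
Tool frame: the origin (TCP) lies at the very end of the fingers, on their centre line; the grasp point (between the pads) lies 19 mm behind it (bot.hold_point_z is the distance from the TCP to the grasp point, in mm); z points along the fingers, y is the line along which they close (so a half turn about z gives the same grasp; the last joint's range is limited). The gripper opens to 85 mm and grips with 20 to 120 N. Pads are 22 mm wide; open, the fingers measure 114 mm over their backs; the gripper's body (76 mm by 85 mm) begins 54 mm behind the grasp point. The pads swing forward as they close: fully open they stand 13 mm farther back than shut.
Start: joints at [-58.488, 28.699, -24.465, 88.831, 12.651, 65.22, -12.049], TCP at [183.837, 623.461, 231.31] pointing down, gripper open.
Joint ranges: [-164.97, 164.97], [-17.58, 116.51], [-87.97, 89.64], [11.32, 138.91], [-80.73, 260.73], [10.89, 115.49], [-147.41, 147.41]. Speed limits (degrees/s): [147.25, 147.25, 180, 180, 180, 180, 180].

### API

Orientations are given as [roll, pitch, yaw] about the fixed x, y, z axes, in that order (R = Rz(yaw) Ry(pitch) Rx(roll)).
In Python, from rig import bot, cams, job gives the robot as it stands.
- The arm moves only by the tool move_arm, never from a script. Its arguments are lists of equal length, an entry for each row: "gripper": the opening, from 0 (shut) to 1 (fully open); "xyz": the shift along the tool's x, y, z normalised to -1 to 1, where 1 is 1 m, a list of three; "delta_rot": the turn, a rotation vector about the tool's x, y, z normalised to -1 to 1, where 1 is pi/2 rad, a list of three. In form: {"gripper": [gripper, ...], "xyz": [[x, y, z], ...], "delta_rot": [[rx, ry, rz], ...]}. A call has 1 to 10 rows; each row is the pose to reach, as a shift and turn from the pose commanded when the call began, along the tool's axes at that moment; what a row does not reach only later rows make up. A row lasts 1/12 s, in which the tool goes at most 41.7 mm and 7.16 degrees, less where a joint would pass 70% of its speed; a pose out of reach is approached as far as the arm can. A call with a number of a shift or a turn outside -1 to 1 is refused whole. A call with a gripper value outside its range is refused whole. The fingers move at their own pace and stop on an object; "force" is the grip in N (left out, the last holds). Time passes only in rows, so rows that repeat a pose let the fingers close. It gives the time, the measured TCP pose, the force, the opening and the grip force at its end, in the units of the state.
- bot.get_obs(): the state, without advancing time (a new reading comes with each control period).
- cams.camera(name): name is "side" or "top"; returns the picture (480x640x3 uint8, red, green, blue); there is no depth.
- cams.camera_model(name): a dict with "fx", "fy", "cx", "cy" (pixels), "xyz" and "rotation" of the camera in the world. Camera axes: x right, y down, z forward; pixel columns grow to the right and rows downward; lengths in mm; the calibration is good to about 2 mm. A picture is of the moment at which its call begins. camera_model takes no time and is no camera call.
- job.job_done(): hands the job in; it is judged then, once.
The state is a dict: "t": time; "joints": joint angles; "dq": joint speeds; "effort": joint torques, N m; "ee_pos": TCP position; "ee_rot": TCP orientation; "force": force on the tool from outside, world axes, zero at the start; "ft_torque": the same for the moment, N m; "gripper_width": finger opening in mm; "finger_force": force on a finger pad.
Only numpy, scipy, OpenCV 4.12 (cv2) and the standard library are available. Lean on these libraries where they do the work, as an engineer would, in place of code of your own. Each camera call takes 0.05 s, during which the arm holds its last target. There are 200 camera calls.

### The job

Take the white wedge out of its holder and push it, tip down, into the only gap between the copper plate and the three steel stops that is wide enough for it, deep enough that the plate is driven flush against the rail along its whole length. Finish while still gripping the wedge and pressing it down firmly, so that the plate stays pressed on the rail: do not let go. Leave the other things on the bench where they are.

Things in the scene. Friction and masses are not known exactly. Their poses are not given: they have to be found in the camera images.
- nest: Inspection nest, fixed: dark steel base 150 x 190 x 8 mm with a slippery white bed (top 32 mm above the bench), a steel rail on one long side, three steel stops on the other. Origin: bench level, under the centre of the flush plate. x points square from the rail to the stops, y along the rail, z up. The rail's working face is at x = -30 mm.
- rail: Steel rail of the nest, 150 mm long, 15 mm thick, top 50 mm above the bench. Origin: middle of its working face (the side facing the plate), at the top of the base; axes as those of the nest.
- plate_center (a point): Loose copper plate 60 x 140 x 10 mm (three bright squares on top), about 0.7 kg, lying on the bed, its top 42 mm above the bench; it starts about 2 to 4 mm off the rail and slightly askew. This point is its centre; x across (60 mm), y along (140 mm).
- plate_edge_l (a point): Point on the plate's long side facing the rail, half-way up, 65 mm to the +y side of the plate's middle. Flush when its x in the nest's frame is -30 mm.
- plate_edge_r (a point): The same, 65 mm to the -y side.
- stop_wide: The thinnest steel stop (18 mm across, 22 mm along the rail, top 42 mm above the bench), fixed on the base. The three stops stand in a row at 28 mm spacing along the rail, their outer faces in line, in any order. Origin: on top of the base (8 mm above the bench); axes as the nest's; the face that looks at the plate is at x = -6 mm. With the plate flush the gap here is 20 mm.
- stop_mid: Steel stop 31 mm across, otherwise alike, face at x = -19 mm of its origin; the gap with the plate flush is 7 mm, too narrow for the wedge.
- stop_tight: Steel stop 33 mm across, otherwise alike, face at x = -21 mm of its origin; the gap with the plate flush is 5 mm, too narrow for the wedge.
- wedge_head (a point): Centre of the grip head of the loose white plastic wedge (90 g), 63 mm above its tip; upright, z up, alike either way round. Head 26 mm (x) x 40 (y) x 46 high; below it a slippery blade 14 mm wide (y), 40 long, tapering evenly on both sides from 25 mm thick (x) at the head to 8 at the tip.
- wedge_tip (a point): Middle of the wedge's tip; axes as the wedge's. With the plate flush the wedge comes tight in the wide gap when its tip is about 14 mm above the bench. It does not lock: it needs a steady push down of some 10 N.
- holder: Fixed aluminium block 60 x 80 x 46 mm high with a through hole. The wedge hangs upright in it, same yaw: its head stands on the block's top, its tip 6 mm above the bench. Origin: centre of its underside.
- strip: Bystander, loose, leave alone: copper lead-frame strip 26 x 160 x 4 mm lying flat.
- tape: Bystander, loose, leave alone: paper tape ring, 90 mm across, 18 mm high, lying flat.
- jar: Bystander, loose, leave alone: small glass jar with black cap, 44 mm across, 55 mm high.
- dish: Bystander, loose, leave alone: shallow glass dish, 90 mm across.
- loupe: Bystander, loose, leave alone: black loupe standing up, 38 mm across, 42 mm high.
- driver: Bystander, loose, leave alone: screwdriver 150 mm long with grey handle, lying.
- gauge: Bystander, loose, leave alone: steel gauge block 35 x 9 x 30 mm standing on edge.
There are look-alikes about, which are no part of the job. Of the things shaped like the part that bears wedge_head, the white one is meant. Of the things shaped like the part that bears plate_center, the copper one is meant.

How it is judged:
By the outcome, as a careful person would: the job done as asked, in the order asked, and still so for the second after the job is handed in, while the arm keeps its last pose, push and grip.
It also fails if it takes over 32 s, if anything falls off the work surface, if the arm or the gripper's body presses on something with over 40 N, if the wrist force passes 120 N, or if a joint passes its speed limit or range.

## Working session

There is one attempt and no reset: what is moved stays moved. The work goes in short steps, Python scripts to look and compute and a tool call to move; the robot and the scene stay as the last step left them, time stands still between calls to the robot, and variables do not carry over. Pictures are saved under pics/ and viewed, at most 10 in all, crops included, and the job is handed in when it is done.

Besides the shell and the picture viewer there is one more tool, called after "Call:" by a JSON object that holds its "op" and its "data", one argument or row to a line. move_arm: Moves the arm, as the interface text tells. Its arguments: {"type":"object","properties":{"gripper":{"type":"array","items":{"type":"number"}},"xyz":{"type":"array","items":{"type":"array","items":{"type":"number","minimum":-1,"maximum":1}}},"delta_rot":{"type":"array","items":{"type":"array","items":{"type":"number","minimum":-1,"maximum":1}}},"force":{"type":"number"}},"required":["gripper","xyz","delta_rot"]}

```bash
mkdir -p pics; python3 - <<'E'
from rig import bot,cams
import cv2,pprint
for n in("top","side"):
    cv2.imwrite(f"pics/{n}0.png",cams.camera(n)[:,:,::-1]); pprint.pprint(cams.camera_model(n))
o=bot.get_obs();print(o["ee_pos"],o["ee_rot"],o["force"],o["t"],o["gripper_width"])
E
```

```text
{'cx': 324.9981880348924,
 'cy': 240.00291006828598,
 'fx': 524.3023885496134,
 'fy': 524.3023885496134,
 'rotation': array([-1.75837988e+02,  6.87956211e-02, -8.94938295e+01]),
 'xyz': array([ 460.2872533 ,   34.22992542, 1216.04068807])}
{'cx': 315.6968319800028,
 'cy': 233.87599893301982,
 'fx': 563.2208358214908,
 'fy': 563.2208358214908,
 'rotation': array([-131.70119749,   -0.42658289,  -11.0744444 ]),
 'xyz': array([ 360.33849526, -942.46476531,  971.19650452])}
[183.79346769 622.85631015 230.3606553 ] [-1.79902162e+02 -2.53920699e-03  1.63566777e+02] [ 0.16508133  0.36888773 -0.03379039] 0.1 85.4061744956489
```

View pics/top0.png

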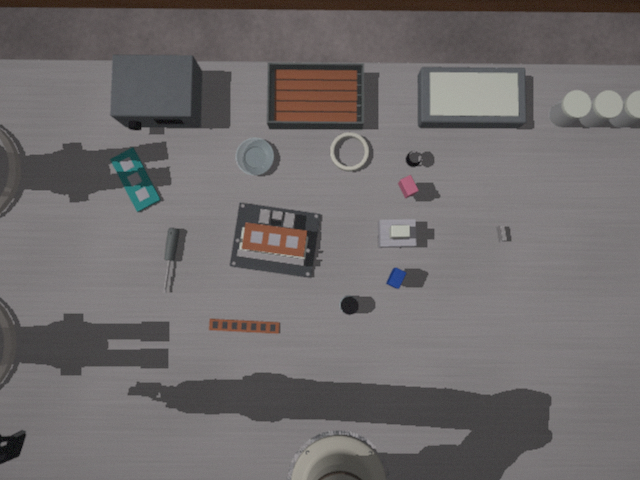

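View pics/side0.png

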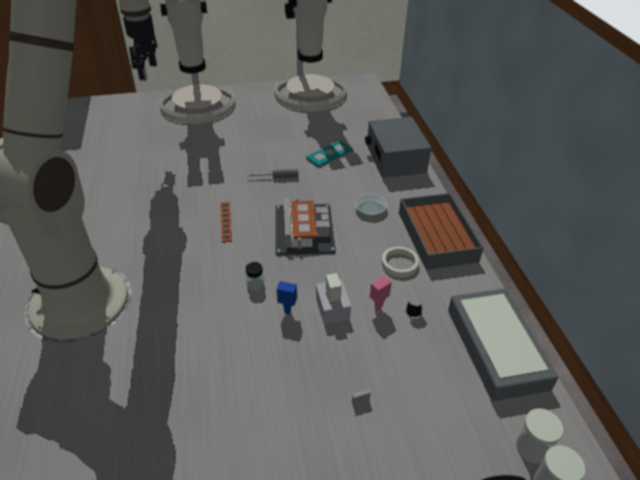

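The top view shows the nest at about (277,240) with the copper plate and the stops on its upper side. The white wedge in its holder is at (398,233), and the blue and pink pieces are look-alikes. Next I'll enlarge the nest and holder.

```bash
python3 - <<'E'
import cv2,numpy as np
t=cv2.imread("pics/top0.png");s=cv2.imread("pics/side0.png")
b=lambda i,g:np.clip(255*(i/255.)**g,0,255).astype('uint8')
a=cv2.resize(t[195:285,225:325],(600,540),interpolation=cv2.INTER_CUBIC)
cv2.imwrite("pics/c1.png",b(a,.6))
a=cv2.resize(s[190:330,270:360],None,fx=4,fy=4,interpolation=cv2.INTER_CUBIC)
w=cv2.resize(t[205:260,370:425],None,fx=8,fy=8,interpolation=cv2.INTER_CUBIC)
c=np.zeros((560,800,3),'uint8');c[:,:360]=a;c[:440,360:800]=w
cv2.imwrite("pics/c2.png",b(c,.6))
E
```

```text
(no output)
```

View pics/c1.png

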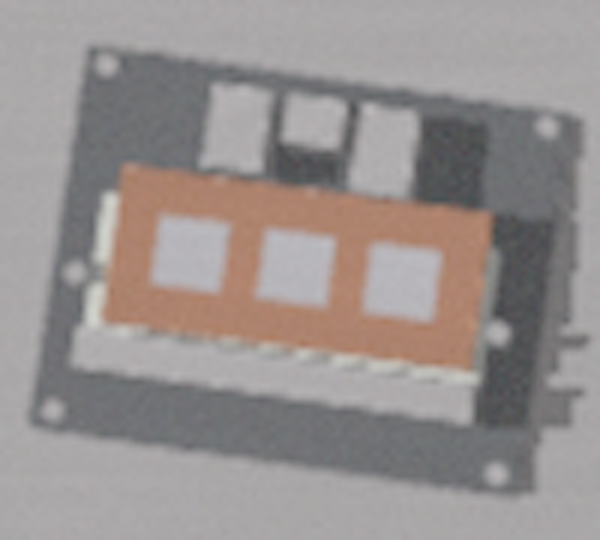

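View pics/c2.png

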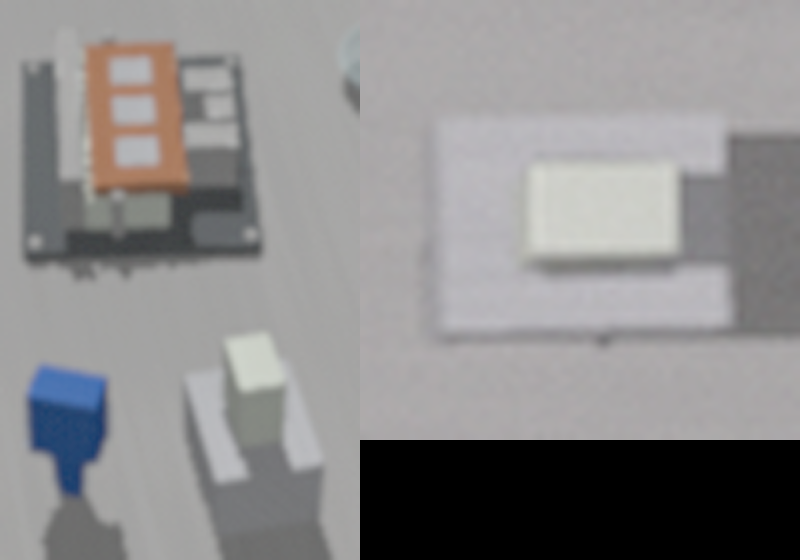

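The middle stop is the thin one, so the wide gap is in the middle. The wedge head stands in the holder with its long side roughly along world y. Now measuring.

```bash
cat > h.py <<'E'
import cv2,numpy as np
from scipy.spatial.transform import Rotation as R
from rig import bot,cams
def ray(n,p):
    m=cams.camera_model(n);r=R.from_euler('xyz',m['rotation'],degrees=True).as_matrix()
    p=np.atleast_2d(p).astype(float)
    d=np.c_[(p[:,0]-m['cx'])/m['fx'],(p[:,1]-m['cy'])/m['fy'],np.ones(len(p))]@r.T
    return m['xyz'],d
def pt(n,p,z):
    o,d=ray(n,p);return o+d*((z-o[2])/d[:,2])[:,None]
def rect(n,mask,off,z,k=8):
    "mask of upscaled (k) crop -> min area rectangle on plane z: centre, sizes, long-axis direction angle"
    c=max(cv2.findContours(mask.astype('uint8'),0,2)[0],key=cv2.contourArea)[:,0]
    P=pt(n,(c+.5)/k-.5+off,z)[:,:2].astype('float32')
    (cx,cy),(w,h),a=cv2.minAreaRect(P)
    if w<h:w,h,a=h,w,a+90
    return np.round([cx,cy,w,h,(a+90)%180-90],1)
def up(im,x0,y0,x1,y1,k=8):
    return cv2.resize(im[y0:y1,x0:x1],None,fx=k,fy=k,interpolation=cv2.INTER_CUBIC),np.array([x0,y0])
E
python3 - <<'E'
from h import *
t=cv2.imread("pics/top0.png")
def hsv(a):return [x.astype(int) for x in cv2.split(cv2.cvtColor(a,cv2.COLOR_BGR2HSV))]
# wedge
a,o=up(t,370,205,425,260);h,s,v=hsv(a)
print(a[int(210/8*8),240],a[140,300],a[60,200],a[310,300],'wedge,holder,bench')
b,g,r=[x.astype(int) for x in cv2.split(a)]
print('wedge z92',rect('top',(g-b>5)&(g>130),o,92))
for th in (150,160,170):print('holder',rect('top',(b>th)|(g-b>5)&(g>130),o,46))
# nest
a,o=up(t,225,195,325,285);h,s,v=hsv(a);b,g,r=[x.astype(int) for x in cv2.split(a)]
print('plate z42',rect('top',((r-b>40)),o,42))
q=lambda x,y:a[int(y*8/6),int(x*8/6)]
for n,p in dict(stopL=(240,120),stopM=(310,120),stopR=(385,150),base=(150,120),rail=(300,370),bench=(300,30)).items():print(n,q(*p))
# features from c1 crop (6x), pixel -> world
f=lambda x,y:((np.array([x,y])+.5)/6-.5+[225,195])
for n,z,P in [('base',8,[(92,45),(580,118),(533,492),(32,425)]),('screws',8,[(105,65),(548,125),(497,472),(52,410)]),
 ('sL',42,[(212,83),(273,90),(265,173),(202,165)]),('sM',42,[(284,91),(347,98),(340,154),(280,147)]),('sR',42,[(360,100),(419,108),(409,195),(350,188)]),
 ('rail',50,[(78,326),(478,384),(472,425),(72,368)]),('plate',42,[(122,164),(492,211),(474,371),(103,322)])]:
    w=pt('top',[f(*p) for p in P],z)[:,:2];print(n,np.round(w.mean(0),1),'sides',np.round(np.linalg.norm(w-np.roll(w,-1,0),axis=1),1),'ang',np.round(np.degrees(np.arctan2(*(w[0]-w[1]+w[3]-w[2])[::-1])),1))
E
```

```text
[170 179 177] [155 148 151] [131 129 132] [156 148 153] wedge,holder,bench
wedge z92 [ 563.6 -123.3   43.2   25.7  -86.6]
holder [ 573.6 -126.    77.8   39.5  -88.3]
holder [ 567.9 -129.8   45.    26.7  -86.6]
holder [ 567.9 -129.8   45.    26.7  -86.6]
plate z42 [546.5 151.1 141.1  60.6  83.1]
stopL [131 131 133]
stopM [137 136 140]
stopR [136 135 139]
base [67 65 64]
rail [135 133 136]
bench [129 127 132]
base [548.5 149.4] sides [191.1 145.3 194.  148.5] ang 82.4
screws [549.2 152.8] sides [173.  135.2 172.5 134.8] ang 82.7
sL [599.  173.7] sides [23.1 31.5 23.9 31.2] ang 83.6
sM [601.2 145.7] sides [23.8 21.3 22.7 21.2] ang 84.0
sR [592.  118.6] sides [22.4 33.  22.3 33.4] ang 83.2
rail [505.7 157.5] sides [150.1  15.3 149.9  15.7] ang 82.3
plate [546.8 150.5] sides [140.   60.3 140.   59.7] ang 83.1
```

```bash
python3 - <<'E'
from h import *
def go(cam,n,P,k,off,z):
    w=pt(cam,(np.array(P)+.5)/k-.5+off,z)[:,:2];print(cam,n,np.round(w.mean(0),1),'sides',np.round(np.linalg.norm(w-np.roll(w,-1,0),axis=1),1),'ang',np.round(np.degrees(np.arctan2(*(w[0]-w[1]+w[3]-w[2])[::-1])),1))
T=[370,205];S=[270,190]
go('top','wedge',[(168,162),(320,162),(320,258),(168,258)],8,T,92)
go('top','holder',[(75,112),(368,112),(368,328),(78,332)],8,T,46)
go('side','wedge',[(225,338),(268,333),(287,383),(242,390)],4,S,92)
go('side','stopM',[(205,97),(235,94),(237,118),(206,120)],4,S,42)
go('side','plate',[(86,46),(172,42),(187,188),(92,190)],4,S,42)
E
```

```text
top wedge [ 563.3 -125. ] sides [40.9 25.9 40.8 25.9] ang 90.5
top holder [ 564.4 -125.5] sides [82.2 60.7 81.  61.8] ang 90.9
side wedge [ 565.4 -128.1] sides [23.8 38.2 24.6 39.3] ang 179.9
side stopM [603.4 141.6] sides [19.7 24.1 19.9 23. ] ang 176.7
side plate [547.6 145.3] sides [ 57.2 145.3  58.5 142.8] ang 172.5
```

Both cameras agree: the offset from wedge to wide gap matches to within 1 mm. Next I move above the wedge.

Call:
{"op": "move_arm", "data": {
  "gripper": [1,1,1,1,1,1,1,1,1,1],
  "xyz": [
    [-0.577,-0.611,0.05],
    [-0.577,-0.611,0.05],
    [-0.577,-0.611,0.05],
    [-0.577,-0.611,0.05],
    [-0.577,-0.611,0.05],
    [-0.577,-0.611,0.05],
    [-0.577,-0.611,0.05],
    [-0.577,-0.611,0.05],
    [-0.577,-0.611,0.05],
    [-0.577,-0.611,0.05]
  ],
  "delta_rot": [
    [0,0,-0.188],
    [0,0,-0.188],
    [0,0,-0.188],
    [0,0,-0.188],
    [0,0,-0.188],
    [0,0,-0.188],
    [0,0,-0.188],
    [0,0,-0.188],
    [0,0,-0.188],
    [0,0,-0.188]
  ],
  "force": 100
}}

```text
t: 0.93
ee_pos: [372.5, 250.5, 206.4]
ee_rot: [-180.0, 0.0, -179.5]
force: [2.3, 0.5, 1.2]
gripper_width: 85.2
finger_force: 0.0
```

Call:
{"op": "move_arm", "data": {
  "gripper": [1,1,1,1,1,1,1,1,1,1],
  "xyz": [
    [-0.188,-0.378,0.07],
    [-0.188,-0.378,0.07],
    [-0.188,-0.378,0.07],
    [-0.188,-0.378,0.07],
    [-0.188,-0.378,0.07],
    [-0.188,-0.378,0.07],
    [-0.188,-0.378,0.07],
    [-0.188,-0.378,0.07],
    [-0.188,-0.378,0.07],
    [-0.188,-0.378,0.07]
  ],
  "delta_rot": [
    [0,0,0],
    [0,0,0],
    [0,0,0],
    [0,0,0],
    [0,0,0],
    [0,0,0],
    [0,0,0],
    [0,0,0],
    [0,0,0],
    [0,0,0]
  ]
}}

```text
t: 1.77
ee_pos: [558.6, -115.7, 137.7]
ee_rot: [180.0, -0.0, -179.5]
force: [0.9, 0.3, -0.4]
gripper_width: 85.3
finger_force: 0.0
```

Call:
{"op": "move_arm", "data": {
  "gripper": [1,1,1],
  "xyz": [
    [0,0,0],
    [0,0,0],
    [0,0,0]
  ],
  "delta_rot": [
    [0,0,0],
    [0,0,0],
    [0,0,0]
  ]
}}

```text
t: 2.02
ee_pos: [557.7, -113.2, 137.7]
ee_rot: [179.9, -0.1, -179.5]
force: [0.9, 0.6, -0.3]
gripper_width: 85.3
finger_force: 0.0
```

Call:
{"op": "move_arm", "data": {
  "gripper": [1,1,1,1,1,1,1],
  "xyz": [
    [-0.006,-0.013,0],
    [-0.006,-0.013,0],
    [-0.006,-0.013,0.03],
    [-0.006,-0.013,0.06],
    [-0.006,-0.013,0.084],
    [-0.006,-0.013,0.084],
    [-0.006,-0.013,0.084]
  ],
  "delta_rot": [
    [0,0,0],
    [0,0,0],
    [0,0,0],
    [0,0,0],
    [0,0,0],
    [0,0,0],
    [0,0,0]
  ]
}}

```text
t: 2.6
ee_pos: [563.5, -125.8, 53.7]
ee_rot: [180.0, -0.2, -179.4]
force: [-0.0, -0.1, 0.2]
gripper_width: 85.7
finger_force: 0.0
```

```bash
python3 - <<'E'
from h import *
t=cams.camera("top")[:,:,::-1];s=cams.camera("side")[:,:,::-1]
a=cv2.resize(t[200:265,370:430],None,fx=6,fy=6,interpolation=2)
b=cv2.resize(s[230:340,280:390],None,fx=4,fy=4,interpolation=2)
c=np.zeros((440,800,3),'uint8');c[:390,:360]=a;c[:,360:]=b
cv2.imwrite("pics/g1.png",(255*(c/255.)**.6).astype('uint8'))
o=bot.get_obs();print(o["ee_pos"],o["ee_rot"],o["force"],o["t"])
E
```

```text
[ 565.84282489 -126.54504602   56.03346215] [-1.79979799e+02  1.35243637e-01 -1.79467300e+02] [-0.15556591  0.83518032  0.00874918] 2.7
```

View pics/g1.png

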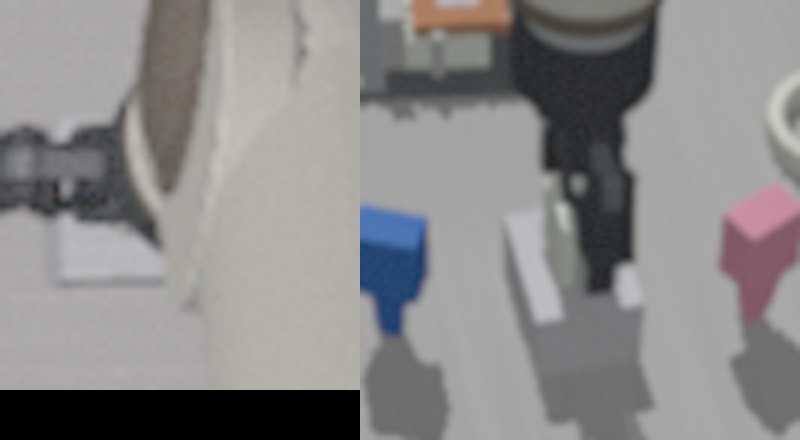

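The side view shows the near finger (about 605,230 in the crop) in line with the wedge head to about 2 mm, and nothing else is close. Closing.

Call:
{"op": "move_arm", "data": {
  "gripper": [0.3,0,0,0,0,0,0,0,0,0],
  "xyz": [
    [0,0,0],
    [0,0,0],
    [0,0,0],
    [0,0,0],
    [0,0,0],
    [0,0,0],
    [0,0,0],
    [0,0,0],
    [0,0,0],
    [0,0,0]
  ],
  "delta_rot": [
    [0,0,0],
    [0,0,0],
    [0,0,0],
    [0,0,0],
    [0,0,0],
    [0,0,0],
    [0,0,0],
    [0,0,0],
    [0,0,0],
    [0,0,0]
  ],
  "force": 100
}}

```text
t: 3.53
ee_pos: [565.7, -127.0, 55.7]
ee_rot: [-180.0, 0.1, -179.5]
force: [-0.4, 0.6, 6.4]
gripper_width: 39.0
finger_force: 100.7
```

```bash
python3 - <<'E'
from h import *
o=bot.get_obs();print(o["ee_pos"],o["ee_rot"],o["force"],o["t"],o["gripper_width"],o["finger_force"])
E
```

```text
[ 565.69352098 -126.96413322   55.67968491] [-1.79975895e+02  1.35572434e-01 -1.79511785e+02] [-0.36235026  0.59449435  6.43276474] 3.5333 39.04001887983727 100.74629187583923
```

Gripped at 39 mm, 100 N. Lift straight up, then carry over.

Call:
{"op": "move_arm", "data": {
  "gripper": [0,0,0,0,0],
  "xyz": [
    [0,0,-0.02],
    [0,0,-0.045],
    [0,0,-0.075],
    [0,0,-0.075],
    [0,0,-0.075]
  ],
  "delta_rot": [
    [0,0,0],
    [0,0,0],
    [0,0,0],
    [0,0,0],
    [0,0,0]
  ]
}}

```text
t: 3.95
ee_pos: [566.0, -127.2, 131.4]
ee_rot: [-179.9, 0.2, -179.5]
force: [-0.4, 0.5, -1.4]
gripper_width: 39.1
finger_force: 100.4
```

Call:
{"op": "move_arm", "data": {
  "gripper": [0,0,0,0,0,0,0,0,0,0],
  "xyz": [
    [-0.003,0.03,0],
    [-0.005,0.06,0],
    [-0.008,0.1,0],
    [-0.012,0.14,0],
    [-0.015,0.18,0],
    [-0.018,0.215,0],
    [-0.021,0.25,0],
    [-0.0227,0.2725,0],
    [-0.0227,0.2725,0],
    [-0.0227,0.2725,0]
  ],
  "delta_rot": [
    [0,0,0.02],
    [0,0,0.04],
    [0,0,0.06],
    [0,0,0.089],
    [0,0,0.089],
    [0,0,0.089],
    [0,0,0.089],
    [0,0,0.089],
    [0,0,0.089],
    [0,0,0.089]
  ]
}}

```text
t: 4.78
ee_pos: [583.4, 148.0, 127.8]
ee_rot: [-180.0, -0.2, 172.7]
force: [-0.2, -0.8, -2.5]
gripper_width: 38.9
finger_force: 100.6
```

```bash
python3 - <<'E'
from h import *
t=cams.camera("top")[:,:,::-1];s=cams.camera("side")[:,:,::-1]
a=cv2.resize(t[195:285,225:325],None,fx=4,fy=4,interpolation=2)
b=cv2.resize(s[160:260,265:345],None,fx=5,fy=5,interpolation=2)
c=np.zeros((500,800,3),'uint8');c[:360,:400]=a;c[:,400:]=b
cv2.imwrite("pics/n1.png",(255*(c/255.)**.6).astype('uint8'))
o=bot.get_obs();print(o["ee_pos"],o["ee_rot"],o["force"],o["t"],o["gripper_width"])
E
```

```text
[584.11984825 144.2419845  128.12722333] [-1.79887074e+02 -1.08836577e-01  1.72425444e+02] [-0.44358152 -0.68537999 -1.60618031] 4.8833 38.85791404832864
```

View pics/n1.png

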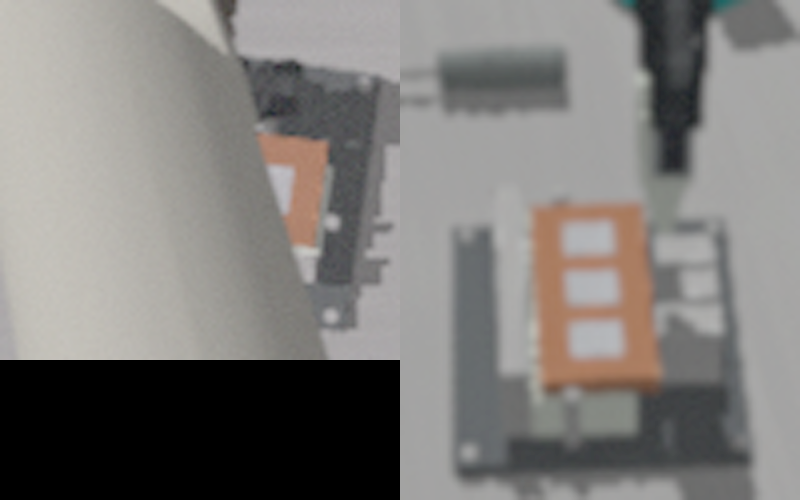

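The wedge hangs above the gap with its tip at about (667,222) in the crop. I'll check the tip's position against the stop in the same camera.

```bash
python3 - <<'E'
from h import *
f=lambda x,y:np.array([[(x-400+.5)/5-.5+265,(y+.5)/5-.5+160]])
for p in [(652,222),(683,222),(667,222)]:print('tip z78.4',np.round(pt('side',f(*p),78.4),1))
# reference: middle stop top face corners in this crop
P=np.vstack([f(*p) for p in[(682,268),(719,264),(721,297),(684,300)]]);print('stopM',np.round(pt('side',P,42).mean(0),1))
s=cams.camera("side")
print(s[196:208,310:328].mean(2).astype(int))
E
```

```text
tip z78.4 [[579.5 151.6  78.4]]
tip z78.4 [[594.9 148.8  78.4]]
tip z78.4 [[586.9 150.2  78.4]]
stopM [604. 143.  42.]
[[122 121 115 101  89  82  78  76  76  76  77  77  82  96 113 122 124 123]
 [122 122 117 106  93  87  86  84  84  85  85  88  98 108 117 123 124 123]
 [123 123 120 112  98  88  87  87  87  87  87  94 107 118 122 122 124 123]
 [119 120 119 112 101  91  87  87  88  86  88  99 115 122 123 124 124 124]
 [106 105 105 105 100  92  87  87  86  87  91 105 118 124 125 124 123 124]
 [ 91  88  91  97 101  95  88  87  86  87  93 110 121 124 124 124 123 124]
 [ 83  83  87  97 104  97  88  86  86  87  96 110 119 121 121 119 120 120]
 [ 84  83  88  97 101  95  89  87  87  87  89  98 104 105 104 105 107 109]
 [ 85  84  87  92  90  84  85  85  87  83  79  77  78  78  78  81  95 104]
 [ 84  84  87  88  78  74  81  86  86  82  72  65  63  65  67  74  92 103]
 [ 86  85  89  90  78  72  84  93  92  90  85  81  81  82  87  91  97  95]
 [ 85  85  89  89  79  82  99 108 109 110 109 109 111 114 117 117 111  92]]
```

Tip x is right (about 587 against 586 wanted). Its y is uncertain by a few mm, so I'll lower to just above the stops and check again.

Call:
{"op": "move_arm", "data": {
  "gripper": [0,0,0,0],
  "xyz": [
    [0,0,0.015],
    [0,0,0.03],
    [0,0,0.03],
    [0,0,0.03]
  ],
  "delta_rot": [
    [0,0,0],
    [0,0,0],
    [0,0,0],
    [0,0,0]
  ]
}}

```text
t: 5.27
ee_pos: [584.0, 143.8, 98.5]
ee_rot: [-179.9, -0.1, 172.3]
force: [0.3, 0.7, -0.5]
gripper_width: 39.2
finger_force: 100.5
```

```bash
python3 - <<'E'
from h import *
s=cams.camera("side")[:,:,::-1]
b=cv2.resize(s[175:245,285:345],None,fx=8,fy=8,interpolation=2)
cv2.imwrite("pics/n2.png",(255*(b/255.)**.6).astype('uint8'))
for i in range(2):
    o=bot.get_obs();print(o["ee_pos"],o["ee_rot"],o["force"],o["t"],o["gripper_width"]);cams.camera("top")
E
```

```text
[584.9397396  144.42398102  99.41758683] [-1.79962877e+02 -2.90358522e-02  1.72363509e+02] [-0.57756435  0.27045942  0.17600096] 5.3167 38.86118758641948
[585.41636671 144.9461322   99.97508797] [-1.79998375e+02  3.61694721e-02  1.72391227e+02] [ 0.3752148   0.34776082 -0.76562295] 5.3667 38.634405742196904
```

View pics/n2.png

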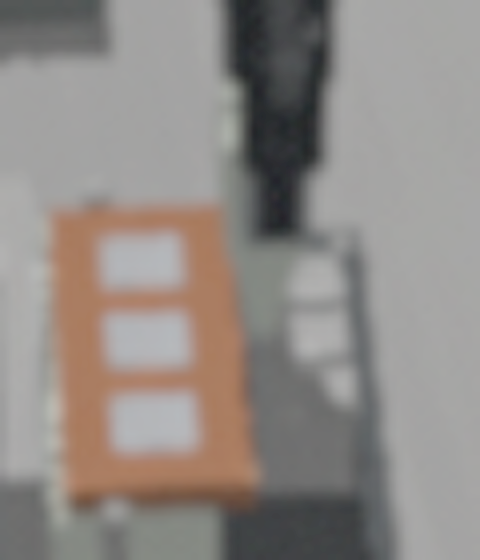

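The blade is seen above the gap: its left edge is by the plate edge and its tip is at about (265,333). The middle stop's top is at (318,330).

```bash
python3 - <<'E'
from h import *
f=lambda x,y:np.array([[(x+.5)/8-.5+285,(y+.5)/8-.5+175]])
for p in [(248,333),(265,333),(285,333)]:print('tip',np.round(pt('side',f(*p),49.5),1)[0])
P=np.vstack([f(*p) for p in[(288,306),(343,303),(349,355),(292,360)]]);print('stopM',np.round(pt('side',P,42),1))
print('plate edge',np.round(pt('side',np.vstack([f(222,207),f(258,470)]),42),1))
s=cv2.imread("pics/n2.png");
for y in range(240,360,12):print(y,' '.join('%d/%d'%(int(s[y,x,1]),int(s[y,x,1])-int(s[y,x,2])) for x in range(224,312,8)))
E
```

```text
tip [578.5 138.   49.5]
tip [583.8 137.   49.5]
tip [590.1 135.9  49.5]
stopM [[595.6 157.8  42. ]
 [613.4 156.   42. ]
 [609.9 130.2  42. ]
 [591.5 131.1  42. ]]
plate edge [[584.3 212.4  42. ]
 [570.6  81.2  42. ]]
240 130/-23 134/-4 129/4 115/4 101/3 93/3 93/3 94/3 95/2 100/2 108/3
252 129/-27 133/-8 134/3 131/4 129/4 129/4 129/4 129/4 130/3 133/3 137/2
264 127/-36 130/-19 135/-2 136/5 136/5 136/4 136/5 136/5 140/3 150/1 162/1
276 123/-44 125/-28 131/-6 136/5 136/5 136/3 136/4 137/4 148/3 161/1 169/0
288 122/-45 122/-31 128/-9 135/4 137/5 137/5 136/4 140/2 153/2 167/0 174/-1
300 123/-45 120/-34 124/-13 132/2 137/5 138/5 136/4 136/4 141/1 150/1 156/1
312 123/-45 120/-37 122/-18 130/0 136/6 137/4 135/4 130/1 136/1 147/-1 152/-1
324 124/-45 122/-41 121/-25 127/-3 132/3 135/5 130/2 128/2 141/0 161/0 170/-1
336 126/-45 125/-45 122/-32 120/-10 123/3 124/2 120/1 119/1 135/0 159/0 173/-1
348 126/-46 125/-45 118/-35 110/-15 110/0 111/1 111/1 111/0 128/-1 155/0 173/0
```

Allowing for the blade's half-width, the tip centre is about (584.4, 144) and the gap centre is (585, 146), so it is inside with 3 mm to spare each side. Descending.

Call:
{"op": "move_arm", "data": {
  "gripper": [0,0,0,0,0],
  "xyz": [
    [0,0.001,0.008],
    [0,0.001,0.016],
    [0,0.001,0.024],
    [0,0.001,0.024],
    [0,0.001,0.024]
  ],
  "delta_rot": [
    [0,0,0],
    [0,0,0],
    [0,0,0],
    [0,0,0],
    [0,0,0]
  ]
}}

```text
t: 5.83
ee_pos: [584.4, 146.7, 74.5]
ee_rot: [-180.0, -0.1, 172.5]
force: [-0.2, 0.4, -0.6]
gripper_width: 38.8
finger_force: 100.5
```

Call:
{"op": "move_arm", "data": {
  "gripper": [0,0,0,0,0,0],
  "xyz": [
    [0,0,0.002],
    [0,0,0.004],
    [0,0,0.006],
    [0,0,0.006],
    [0,0,0.006],
    [0,0,0.006]
  ],
  "delta_rot": [
    [0,0,0],
    [0,0,0],
    [0,0,0],
    [0,0,0],
    [0,0,0],
    [0,0,0]
  ]
}}

```text
t: 6.33
ee_pos: [585.1, 146.9, 69.5]
ee_rot: [180.0, 0.0, 172.5]
force: [0.7, -0.2, -1.5]
gripper_width: 38.6
finger_force: 100.5
```

Call:
{"op": "move_arm", "data": {
  "gripper": [0,0,0,0,0],
  "xyz": [
    [0,0,0.001],
    [0,0,0.002],
    [0,0,0.003],
    [0,0,0.003],
    [0,0,0.003]
  ],
  "delta_rot": [
    [0,0,0],
    [0,0,0],
    [0,0,0],
    [0,0,0],
    [0,0,0]
  ]
}}

```text
t: 6.75
ee_pos: [584.9, 147.0, 66.4]
ee_rot: [180.0, -0.0, 172.5]
force: [-0.4, -0.0, 0.1]
gripper_width: 38.7
finger_force: 100.5
```

Call:
{"op": "move_arm", "data": {
  "gripper": [0,0,0,0,0],
  "xyz": [
    [0,0,0.001],
    [0,0,0.002],
    [0,0,0.002],
    [0,0,0.002],
    [0,0,0.002]
  ],
  "delta_rot": [
    [0,0,0],
    [0,0,0],
    [0,0,0],
    [0,0,0],
    [0,0,0]
  ]
}}

```text
t: 7.17
ee_pos: [584.5, 147.0, 64.1]
ee_rot: [-180.0, -0.1, 172.5]
force: [-1.5, 0.6, 0.5]
gripper_width: 38.9
finger_force: 100.5
```

Call:
{"op": "move_arm", "data": {
  "gripper": [0,0,0,0,0],
  "xyz": [
    [0,0,0.001],
    [0,0,0.002],
    [0,0,0.002],
    [0,0,0.002],
    [0,0,0.002]
  ],
  "delta_rot": [
    [0,0,0],
    [0,0,0],
    [0,0,0],
    [0,0,0],
    [0,0,0]
  ]
}}

```text
t: 7.58
ee_pos: [584.3, 147.0, 62.1]
ee_rot: [-180.0, -0.1, 172.5]
force: [-4.0, 1.6, 2.6]
gripper_width: 38.8
finger_force: 100.6
```

Call:
{"op": "move_arm", "data": {
  "gripper": [0,0,0,0,0],
  "xyz": [
    [0,0,0.001],
    [0,0,0.001],
    [0,0,0.001],
    [0,0,0.001],
    [0,0,0.001]
  ],
  "delta_rot": [
    [0,0,0],
    [0,0,0],
    [0,0,0],
    [0,0,0],
    [0,0,0]
  ]
}}

```text
t: 8.0
ee_pos: [584.3, 147.0, 61.3]
ee_rot: [-180.0, -0.1, 172.5]
force: [-4.9, 0.2, 4.6]
gripper_width: 39.0
finger_force: 101.1
```

Call:
{"op": "move_arm", "data": {
  "gripper": [0,0,0,0,0],
  "xyz": [
    [0.0005,0,0.001],
    [0.0007,0,0.001],
    [0.0007,0,0.001],
    [0.0007,0,0.001],
    [0.0007,0,0.001]
  ],
  "delta_rot": [
    [0,0,0],
    [0,0,0],
    [0,0,0],
    [0,0,0],
    [0,0,0]
  ]
}}

```text
t: 8.42
ee_pos: [584.2, 147.1, 60.9]
ee_rot: [180.0, -0.0, 172.5]
force: [-6.4, 0.3, 7.2]
gripper_width: 39.1
finger_force: 101.6
```

Call:
{"op": "move_arm", "data": {
  "gripper": [0,0,0,0,0],
  "xyz": [
    [0,0,0.001],
    [0,0,0.001],
    [0,0,0.001],
    [0,0,0.001],
    [0,0,0.001]
  ],
  "delta_rot": [
    [0,0,0],
    [0,0,0],
    [0,0,0],
    [0,0,0],
    [0,0,0]
  ]
}}

```text
t: 8.83
ee_pos: [584.3, 147.1, 60.5]
ee_rot: [180.0, -0.0, 172.5]
force: [-7.2, 0.3, 11.1]
gripper_width: 38.9
finger_force: 102.2
```

Call:
{"op": "move_arm", "data": {
  "gripper": [0,0,0,0,0],
  "xyz": [
    [0.001,0,0.001],
    [0.002,0,0.001],
    [0.002,0,0.001],
    [0.002,0,0.001],
    [0.002,0,0.001]
  ],
  "delta_rot": [
    [0,0,0],
    [0,0,0],
    [0,0,0],
    [0,0,0],
    [0,0,0]
  ]
}}

```text
t: 9.25
ee_pos: [584.2, 147.3, 60.4]
ee_rot: [179.9, 0.2, 172.5]
force: [-3.5, -0.2, 12.6]
gripper_width: 38.8
finger_force: 102.2
```

```bash
python3 - <<'E'
from h import *
s=cams.camera("side")[:,:,::-1];t=cams.camera("top")[:,:,::-1]
b=cv2.resize(s[175:245,275:345],None,fx=8,fy=8,interpolation=2)
c=np.zeros((560,800,3),'uint8');c[:,:560]=b;c[:480,560:]=cv2.resize(t[205:285,285:325],None,fx=6,fy=6,interpolation=2)
cv2.imwrite("pics/n3.png",(255*(c/255.)**.6).astype('uint8'))
o=bot.get_obs();print(o["ee_pos"],o["ee_rot"],o["force"],o["ft_torque"],o["t"],o["gripper_width"])
E
```

```text
[584.161134   147.23669521  60.34659385] [179.94908534   0.19734159 172.45877872] [-4.69759647 -1.29917763 13.34692828] [-0.11846853  1.07847243 -0.04575121] 9.35 39.17398389457422
```

View pics/n3.png

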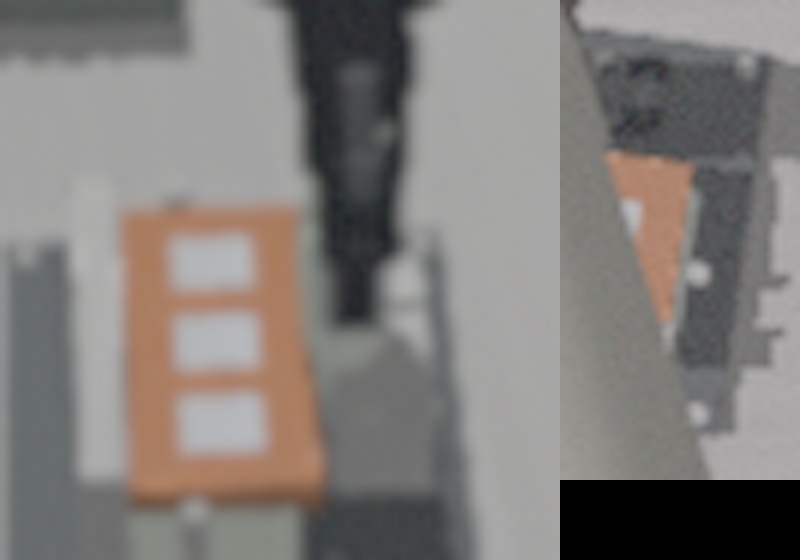

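The plate has moved towards the rail: the white strip along (125,350) is gone, and the wedge is locked sideways. I'll press harder, then measure the plate's pose.

Call:
{"op": "move_arm", "data": {
  "gripper": [0,0,0,0,0,0,0,0],
  "xyz": [
    [0,0,0.001],
    [0,0,0.002],
    [0,0,0.003],
    [0,0,0.004],
    [0,0,0.004],
    [0,0,0.004],
    [0,0,0.004],
    [0,0,0.004]
  ],
  "delta_rot": [
    [0,0,0],
    [0,0,0],
    [0,0,0],
    [0,0,0],
    [0,0,0],
    [0,0,0],
    [0,0,0],
    [0,0,0]
  ]
}}

```text
t: 10.02
ee_pos: [584.4, 147.6, 59.0]
ee_rot: [179.9, 0.2, 172.5]
force: [-11.1, -2.4, 33.2]
gripper_width: 39.3
finger_force: 104.9
```

```bash
cat > m.py <<'E'
from h import *
def meas(s):
    a,o=up(s,285,190,330,245);b,g,r=[x.astype(int) for x in cv2.split(a)]
    m=(r-b>25).astype('uint8');out=[]
    for rows in(range(110,330,4),):
        L=[];Rr=[]
        for y in rows:
            x=np.flatnonzero(m[y])
            if len(x)>40:L.append(((x[0]+.5)/8-.5+o[0],(y+.5)/8-.5+o[1]));Rr.append(((x[-1]+.5)/8-.5+o[0],(y+.5)/8-.5+o[1]))
        for n,q in(('L',L),('R',Rr)):
            w=pt('side',q,42)[:,:2]; c=np.polyfit(w[:,1],w[:,0],1)
            # nest frame, yaw -7.5: x' at plate ends y=85,205
            out.append((n,'ang',round(90-np.degrees(np.arctan(c[0])),2),'x@y85,145,205',np.round(np.polyval(c,[85,145,205]),1)))
    return out
E
python3 - <<'E'
from m import *
for n,s in(("before",cv2.imread("pics/side0.png")),("now",cams.camera("side")[:,:,::-1])):print(n,*meas(s),sep='\n ')
o=bot.get_obs();print(o["ee_pos"],o["ee_rot"],o["force"],o["ft_torque"],o["t"])
E
```

```text
before
 ('L', 'ang', np.float64(82.9), 'x@y85,145,205', array([509. , 516.5, 524. ]))
 ('R', 'ang', np.float64(82.6), 'x@y85,145,205', array([570.5, 578.3, 586. ]))
now
 ('L', 'ang', np.float64(82.14), 'x@y85,145,205', array([505.4, 513.7, 521.9]))
 ('R', 'ang', np.float64(83.88), 'x@y85,145,205', array([567.3, 573.7, 580.1]))
[584.32866672 147.59934738  58.99154032] [179.93553841   0.22222372 172.46224276] [-10.84918041  -2.08427387  32.13002567] [-0.46652468  2.82819444 -0.0061156 ] 10.0667
```

Plate edges are partly hidden or shaded, so I'll use the three bright squares as fiducials instead.

```bash
cat >> m.py <<'E'
def sq(s):
    a,o=up(s,285,190,330,245);b,g,r=[x.astype(int) for x in cv2.split(a)]
    plate=cv2.morphologyEx((r-b>25).astype('uint8'),cv2.MORPH_CLOSE,np.ones((65,65)))
    m=((r-b<22)&(plate>0)).astype('uint8')
    m=cv2.erode(m,np.ones((5,5)))
    n,l,st,c=cv2.connectedComponentsWithStats(m)
    k=sorted([i for i in range(1,n) if st[i,4]>2000],key=lambda i:c[i,1])
    w=pt('side',(c[k]+.5)/8-.5+o,42)[:,:2];d=w[0]-w[-1]
    return np.round(w,1).tolist(),st[k,4].tolist(),'ang',np.degrees(np.arctan2(d[1],d[0])).round(2)
E
python3 - <<'E'
from m import *
print(sq(cv2.imread("pics/side0.png")));
for i in range(3):print(sq(cams.camera("side")[:,:,::-1]))
a=pt('top',[[277,240]],42)
# top-view plate/rail/screws angle and rail corner line in side (z=50)
s=cv2.imread("pics/n3.png")
f=lambda x,y:np.array([(x+.5)/8-.5+275,(y+.5)/8-.5+175])
o=bot.get_obs();print(o["ee_pos"],o["force"],o["t"])
E
```

```text
([[553.0, 189.1], [547.8, 149.4], [542.8, 109.4]], [3089, 3340, 3707], 'ang', np.float64(82.68))
([[549.9, 188.8], [544.5, 149.3], [539.1, 109.3]], [3049, 3384, 3681], 'ang', np.float64(82.28))
([[549.9, 188.8], [544.5, 149.3], [539.1, 109.3]], [3047, 3386, 3682], 'ang', np.float64(82.27))
([[549.9, 188.8], [544.5, 149.3], [539.1, 109.3]], [3048, 3379, 3679], 'ang', np.float64(82.26))
[584.31000115 147.58225947  58.9943303 ] [-10.76643603  -2.16180896  31.66575356] 10.2167
```

Call:
{"op": "move_arm", "data": {
  "gripper": [0,0,0,0,0,0],
  "xyz": [
    [0.001,0,0.001],
    [0.002,0,0.001],
    [0.003,0,0.001],
    [0.003,0,0.001],
    [0.003,0,0.001],
    [0.003,0,0.001]
  ],
  "delta_rot": [
    [0,0,0],
    [0,0,0],
    [0,0,0],
    [0,0,0],
    [0,0,0],
    [0,0,0]
  ]
}}

```text
t: 10.72
ee_pos: [584.1, 147.7, 58.8]
ee_rot: [179.9, 0.5, 172.4]
force: [-6.5, -2.0, 32.1]
gripper_width: 38.8
finger_force: 104.6
```

```bash
python3 - <<'E'
from m import *
s=cams.camera("side")[:,:,::-1];print(sq(s))
cv2.imwrite("pics/raw.png",s)
# fixed rail: left top edge vs dark base, per-row steepest gradient, z=50; before and now
for im in(cv2.imread("pics/side0.png"),s):
    a,o=up(im,272,195,300,237);g=cv2.GaussianBlur(a,(5,5),0).mean(2);q=[]
    for y in range(24,270,6):
        d=np.diff(g[y,:128]);x=int(d.argmax());q.append(((x+1)/8-.5+o[0],(y+.5)/8-.5+o[1]))
    w=pt('side',q,50);c=np.polyfit(w[:,1],w[:,0],1);r=w[:,0]-np.polyval(c,w[:,1])
    k=abs(r)<1;c=np.polyfit(w[k,1],w[k,0],1)
    print('rail outer edge ang',90-np.degrees(np.arctan(c[0])),'rms',r.std(),k.sum(),'x@150',np.polyval(c,150))
o=bot.get_obs();print(o["ee_pos"],o["force"],o["ft_torque"],o["t"])
E
```

```text
([[549.9, 188.8], [544.5, 149.3], [539.1, 109.3]], [3054, 3380, 3682], 'ang', np.float64(82.26))
rail outer edge ang 82.95549488322493 rms 1.3918835698635683 34 x@150 498.54590594947354
rail outer edge ang 82.63561487937146 rms 0.7816956658386505 29 x@150 498.6131651428114
[584.14557157 147.65048535  58.8597263 ] [-6.86682278 -2.30032734 30.60160283] [-0.60347131  1.71060603 -0.03610232] 10.7667
```

```bash
python3 - <<'E'
import cv2,numpy as np
c=np.hstack([cv2.resize(cv2.imread(f)[196:242,278:310],None,fx=12,fy=12,interpolation=2) for f in("pics/side0.png","pics/raw.png")])
cv2.imwrite("pics/e.png",(255*(c/255.)**.6).astype('uint8'))
E
```

View pics/e.png

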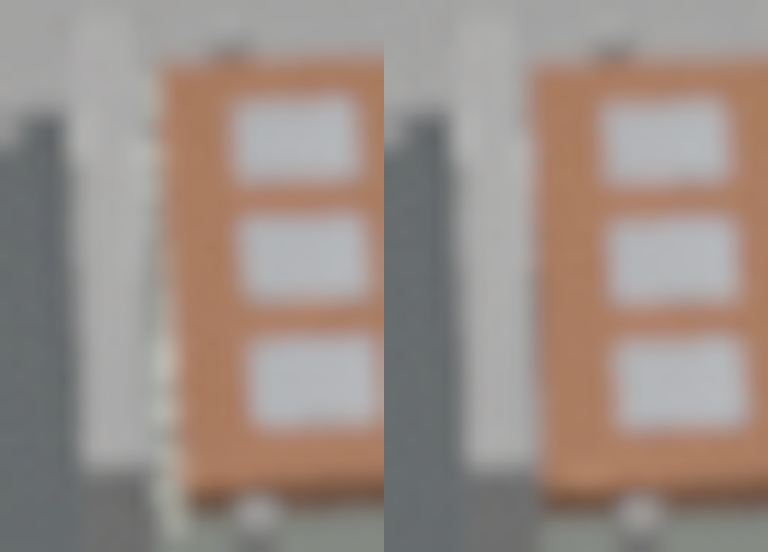

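On the left (before), a white strip of bed shows along the rail. On the right (now), the plate meets the rail from (530,70) to (545,480) with no strip. The push is steady at about 31 N, so I'm handing in.

```bash
python3 -c "
from rig import job
print(job.job_done())"
```

```text
the job is handed in; nothing more can be done
None
```

The job is handed in: the white wedge is in the wide gap at the middle stop, still gripped and pressed down with about 31 N, and the side camera shows no gap between the plate and the rail along its whole length (about 11 s of the 32 s used).

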